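# Load the blue-capped cartridge into the analyser's well

### The job

Take the cartridge with the blue cap out of the slanted rack and load it into the funnel-mouthed well: let its foot into the mouth while the cartridge still leans clearly, about as it did in the rack, then straighten it and lower it, without dropping it, until it stands upright and fully home. Let go of it, and leave the green and yellow cartridges in their places in the rack.

Things in the scene. Friction and masses are not known exactly. Their poses are not given: they have to be found in the camera images.
- blue_cartridge: The one to load: rigid round cartridge 170 mm long, about 70 g, copper-coloured barrel 20 mm across, white foot, blue cap 22 mm across over the top 35 mm (grip here). Origin: centre of the foot's underside; z runs from foot to cap. It starts in one of three channels of a fixed slanted white rack, leaning 25 degrees, cap towards the robot (rack yaw varies), foot 30 mm above the table.
- green_cartridge: Same cartridge with a green cap, to be left in the rack. Origin and z as for the blue one. The three lean in parallel, 85 mm apart, side by side across the lean, order varies. A channel holds only the lower 85 mm of a cartridge, from below and both sides; a cartridge comes out by pulling up along its own axis.
- yellow_cartridge: The same cartridge with a yellow cap, in another channel of the rack; to be left there. Origin and z as for the blue one.
- well_mouth (a point): Centre of the mouth of the fixed white vertical well, 107 mm above the table, z up. The mouth is a funnel 50 mm wide inside (60 outside), narrowing over 20 mm of depth to a bore 28 mm across; flat floor 88 mm below the mouth, so a cartridge fully home stands 82 mm out of it. Behind it, on the side away from the robot, is a block 65 mm high, 57 mm from the well's axis.
Things that resemble listed ones, but are neither listed nor needed, are in the scene too. Leave any purple look-alike of the blue_cartridge alone.

How it is judged:
By the outcome, as a careful person would: the job done as asked, in the order asked, and still so for the second after the job is handed in, with the robot touching nothing.
It also fails if it takes over 51 s, if anything falls off the work surface, if the arm or the gripper's body presses on something with over 40 N, if the wrist force passes 120 N, or if a joint passes its speed limit or range.

### The arm

A 6-joint arm with a two-finger parallel gripper is mounted at the origin on the work surface. World frame = base frame: x ahead of the robot, y to its left, z up, the work surface at z = 0. Lengths are in mm, angles in rad, forces in N, time in s.
With the tool pointing down it reaches from about 300 to 875 mm from the base axis. Payload 4.2 kg.
Tool frame: the origin (TCP) lies at the very end of the fingers, on their centre line; the grasp point (between the pads) lies 19 mm behind it (ctrl.grip_point_offset is the distance from the TCP to the grasp point, in mm); z points along the fingers, y is the line along which they close (so a half turn about z gives the same grasp; the last joint's range is limited). The gripper opens to 85 mm and grips with 20 to 120 N. Pads are 22 mm wide; open, the fingers measure 114 mm over their backs; the gripper's body (76 mm by 85 mm) begins 54 mm behind the grasp point. The pads swing forward as they close: fully open they stand 13 mm farther back than shut.
Start: joints at [1.252, 0.32, 1.565, -0, 1.257, -0.02], TCP at [169.267, 549.536, 231.338] pointing down, gripper open.
Joint ranges: [-3.11, 3.11], [-0.84, 2.01], [0.21, 2.61], [-1.34, 4.49], [0.05, 2.63], [-2.56, 2.56]. Speed limits (rad/s): [2.57, 2.57, 3.14, 3.14, 3.14, 3.14].

### API

Orientations are given as a unit quaternion [x, y, z, w].
In Python, from bench import sensors, imaging, workorder, ctrl gives the robot as it stands. The module is installed in compiled form; this text tells all that it offers.
- The arm moves only by the shell command python3 -m crank 'ROWS' [FORCE]. ROWS is JSON, a list of rows, each a list of 3 entries, a list of its own where there are three numbers: the finger opening in mm, from 0 to 85.4, then the shift along the tool's x, y, z in mm, then the turn about the tool's z in rad. A call has 1 to 5 rows; each row is the pose to reach, as a shift and turn from the pose commanded when the call began, along the tool's axes at that moment; what a row does not reach only later rows make up. A row lasts 1/8 s, in which the tool goes at most 62.5 mm and 10.7 degrees, less where a joint would pass 70% of its speed; a pose out of reach is approached as far as the arm can. A call with a gripper value outside its range is refused whole. The fingers move at their own pace and stop on an object; FORCE is the grip in N (left out, the last holds). Time passes only in rows, so rows that repeat a pose let the fingers close. It gives the time, the measured TCP pose, the force, the opening and the grip force at its end, in the units of the state.
- sensors.observe(): the state, without advancing time (a new reading comes with each control period).
- imaging.get_image(name): name is "scene" or "top" or "wrist"; returns (picture, depth): 384x512x3 uint8, red, green, blue; 384x512 float32, mm along the optical axis (not along the pixel's ray), 0 where there is no reading.
- imaging.camera_params(name): a dict with "fovy" (degrees; the focal length in pixels is half the picture's height over the tangent of half this angle, whatever the lens; pixels are square), "cx", "cy" (the principal point, pixels), "world_from_camera" (4x4, takes a point from camera to world coordinates). Camera axes: x right, y down, z forward; pixel columns grow to the right and rows downward; lengths in mm; the calibration is good to about 2 mm. A picture is of the moment at which its call begins: read the wrist's pose just before it. camera_params takes no time and is no camera call; for the wrist camera it gives the pose at the moment of the call.
- workorder.finish_job(): hands the job in; it is judged then, once.
The state is a dict: "time_s": time; "joints": joint angles; "dq": joint speeds; "tau": joint torques, N m; "ee_pos": TCP position; "orientation": TCP orientation; "force": force on the tool from outside, world axes, zero at the start; "ft_torque": the same for the moment, N m; "opening": finger opening in mm; "finger_force": force on a finger pad.
Only numpy, scipy, OpenCV 4.12 (cv2) and the standard library are available. Lean on these libraries where they do the work, as an engineer would, in place of code of your own. Each camera call takes 0.05 s, during which the arm holds its last target. There are 200 camera calls.

## Working session

There is one attempt and no reset: what is moved stays moved. The work goes in short steps, Python scripts to look and compute and a shell command to move; the robot and the scene stay as the last step left them, time stands still between calls to the robot, and variables do not carry over. Pictures are saved under pics/ and viewed, at most 10 in all, crops included, and the job is handed in when it is done.

```bash
mkdir -p pics; cat > h.py <<'E'
import numpy as np, cv2
from bench import sensors, imaging
def snap(n,f):
    p=imaging.camera_params(n); im,d=imaging.get_image(n)
    cv2.imwrite(f'pics/{f}.png',im[:,:,::-1]); np.savez(f'{f}.npz',im=im,d=d,T=p['world_from_camera'],K=[192/np.tan(np.radians(p['fovy']/2)),p['cx'],p['cy']])
    return load(f)
def load(f): 
    z=np.load(f+'.npz'); return z['im'],z['d'],z['T'],z['K']
def pts(d,T,K):
    v,u=np.mgrid[:d.shape[0],:d.shape[1]]
    P=np.stack([(u-K[1])/K[0]*d,(v-K[2])/K[0]*d,d],-1)
    return P@T[:3,:3].T+T[:3,3]
E
python3 - <<'E'
from h import *
a=snap('scene','scene1');b=snap('top','top1')
cv2.imwrite('pics/c1.png',cv2.resize(np.vstack([a[0],b[0]])[:,:,::-1],(400,600))) 
print(a[2],b[2],a[3],b[3]); print(sensors.observe())
E
```

```text
[[-8.44626834e-01  3.97671309e-01 -3.58417412e-01  8.58609231e+02]
 [ 5.35354410e-01  6.26051408e-01 -5.66970273e-01  6.39929424e+02]
 [-1.08008487e-03 -6.70758649e-01 -7.41674908e-01  8.40848597e+02]
 [ 0.00000000e+00  0.00000000e+00  0.00000000e+00  1.00000000e+00]] [[-2.79943598e-02 -9.94799267e-01  9.79322934e-02  4.30851713e+02]
 [-9.99607946e-01  2.78088286e-02 -3.25921336e-03  5.01246785e+01]
 [ 5.18880701e-04 -9.79851383e-02 -9.95187743e-01  8.97229339e+02]
 [ 0.00000000e+00  0.00000000e+00  0.00000000e+00  1.00000000e+00]] [407.03364533 260.52461412 195.81198   ] [387.22165532 257.5412886  201.16034706]
{'time_s': 0.1, 'joints': array([ 1.25198037e+00,  3.20249337e-01,  1.56557684e+00, -1.17210610e-05,
        1.25742463e+00, -1.99864513e-02]), 'dq': array([-0.00095389, -0.00125753, -0.00327608, -0.00134977,  0.00018147,
        0.00090062]), 'tau': array([-1.55209698e-03, -4.16411948e+01, -2.34702229e+01, -1.34440706e-04,
        4.91447441e-03,  1.32723392e-05]), 'ee_pos': array([169.13765345, 549.09860168, 230.54638428]), 'orientation': array([ 1.48857590e-01,  9.88858297e-01, -8.18147713e-04, -1.34281789e-04]), 'force': array([ 0.06841623, -0.07776585, -0.76482024]), 'ft_torque': array([-0.00242004,  0.00897086, -0.02077534]), 'finger_force': 0.0, 'opening': 85.68385252194747}
```

View pics/scene1.png

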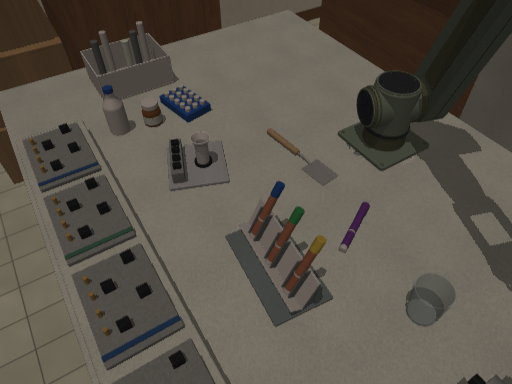

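View pics/top1.png

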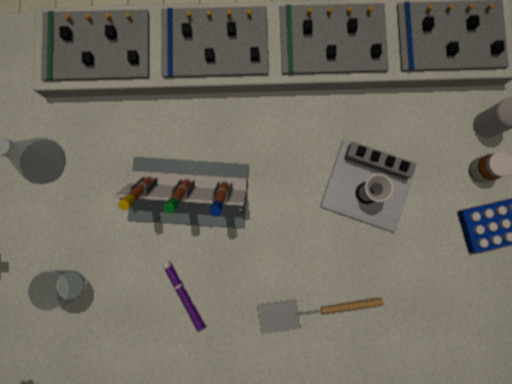

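Scene picture: the rack holds blue (278,188), green (297,214) and yellow (318,243) caps, with the well at (200,145) and a purple look-alike on the table. In the top picture blue is at about (218,208), green (172,206), yellow (127,201), and the well mouth at (378,188).

```bash
python3 - <<'E'
from h import *
C={}
for f in('scene1','top1'):
    im,d,T,K=load(f);P=pts(d,T,K);hsv=cv2.cvtColor(im,cv2.COLOR_RGB2HSV)
    roi=np.zeros(d.shape,bool)
    roi[(slice(175,310),slice(240,340)) if f=='scene1' else (slice(165,225),slice(110,245))]=1
    for n,(lo,hi) in dict(blue=(100,125),green=(50,85),yellow=(20,35),copper=(0,14)).items():
        m=roi&(hsv[...,0]>=lo)&(hsv[...,0]<=hi)&(hsv[...,1]>140)&(hsv[...,2]>50)&(d>0)
        k,L,S,c=cv2.connectedComponentsWithStats(m.astype(np.uint8))
        for i in range(1,k):
            if S[i,4]<25: continue
            q=P[L==i]; 
            print(f,n,S[i],c[i].round(1),np.median(q,0).round(1))
            if n!='copper': C.setdefault(n,[]).append((T,K,c[i]))
def ray(T,K,c): 
    v=T[:3,:3]@[(c[0]-K[1])/K[0],(c[1]-K[2])/K[0],1]; return T[:3,3],v/np.linalg.norm(v)
for n,l in C.items():
    A=0;b=0
    for t in l:
        o,v=ray(*t);M=np.eye(3)-np.outer(v,v);A=A+M;b=b+M@o
    print(n,'tri',np.linalg.solve(A,b).round(1))
# well: points with z 95..115 near
for f in('scene1','top1'):
    im,d,T,K=load(f);P=pts(d,T,K)
    m=(d>0)&(P[...,2]>100)&(P[...,2]<114)&(P[...,1]<-100)&(P[...,1]>-350)&(P[...,0]<600)&(P[...,0]>300)
    q=P[m];print(f,len(q),q.min(0).round(),q.max(0).round())
    xy=q[:,:2].astype(np.float32);print(cv2.minEnclosingCircle(xy),np.median(q[:,2]))
E
```

```text
scene1 blue [271 182  14  16 118] [277.2 188.9] [494.6 133.5 176.4]
scene1 green [290 207  14  17 132] [296.1 215.1] [503.  217.9 175. ]
scene1 yellow [310 236  16  18 180] [317.5 244.3] [511.6 301.9 176.4]
scene1 copper [260 196  17  24 163] [267.5 207.2] [516.9 132.  124.3]
scene1 copper [252 220  10  15  71] [256.1 226.9] [546.9 127.3  66.9]
scene1 copper [277 222  18  24 186] [285.1 233.5] [526.2 215.9 125. ]
scene1 copper [268 246  11  15  85] [272.6 253.5] [555.6 211.9  65. ]
scene1 copper [295 250  21  26 216] [304.9 262.9] [534.7 300.  124.3]
scene1 copper [285 274  13  17 105] [291.1 282.7] [563.3 296.1  66. ]
top1 blue [209 202  12  14 131] [215.2 208.8] [488.5 126.3 183.4]
top1 green [164 198  14  15 127] [169.9 205.5] [496.6 210.2 183.9]
top1 yellow [118 194  17  16 167] [126.1 201.8] [506.5 292.1 182.2]
top1 copper [142 178   9   7  38] [146.3 180.6] [564.9 286.4  65.6]
top1 copper [180 181  10   6  34] [185.2 183.2] [556.  202.3  64.2]
top1 copper [220 183   8   6  34] [223.9 185.6] [547.9 118.8  67. ]
top1 copper [130 184  14  14  99] [137.  189.9] [535.7 288.5 124.9]
top1 copper [173 187  12  13  95] [178.7 192.5] [529.4 205.2 121.5]
top1 copper [215 190  10  12  83] [220.  195.3] [520.9 122.2 125.5]
blue tri [490.3 128.  167.9]
green tri [499.1 213.5 168.2]
yellow tri [507.6 297.2 167.2]
scene1 129 [ 500. -230.  100.] [ 556. -171.  110.]
((527.939208984375, -200.63583374023438), 29.797021865844727) 105.38327867499856
top1 308 [ 502. -232.  100.] [ 558. -174.  111.]
((529.5784301757812, -202.75462341308594), 29.491079330444336) 106.20144197593896
```

Measured cap centre height is 168 mm, against an expected 168.2, and the spacing is about 85 mm. The mouth circle has a radius of about 29.7 mm at a height of about 106. Both fit, so I'll move over the blue cap.

```bash
python3 -m crank '[[60,[-50,-36,0],-0.05],[60,[-100,-71,0],-0.1],[60,[-150,-107,0],-0.15],[60,[-200,-143,0],-0.196],[60,[-250,-179,0],-0.196]]' 60; python3 - <<'E'
from h import *
from scipy.spatial.transform import Rotation as R
s=sensors.observe();M=R.from_quat(s['orientation']).as_matrix();print(M.round(3),s['joints'].round(2))
print(M.T@(np.array([490.3,128,230])-s['ee_pos']))
E
```

```text
time_s: 0.72
ee_pos: [356.2, 303.1, 231.1]
orientation: [0.051, 0.999, -0.0, -0.0]
force: [0.8, -0.3, 0.3]
opening: 59.9
finger_force: 0.0
[[-0.995  0.102 -0.   ]
 [ 0.102  0.995 -0.   ]
 [ 0.    -0.    -1.   ]] [ 0.68  0.15  1.79 -0.    1.2  -0.79]
[-151.20926433 -160.49187939    1.13051762]
```

```bash
python3 -m crank '[[60,[-38,-40,0],0],[60,[-76,-80,0],0],[60,[-114,-120,0],0],[60,[-151,-160,0],0],[60,[-151,-160,0],0]]'; python3 - <<'E'
from h import *
from scipy.spatial.transform import Rotation as R
im,d,T,K=snap('wrist','w1')
s=sensors.observe();M=R.from_quat(s['orientation']).as_matrix();print(s['ee_pos'],M.round(3))
P=pts(d,T,K);hsv=cv2.cvtColor(im,cv2.COLOR_RGB2HSV)
m=(hsv[...,0]>=100)&(hsv[...,0]<=125)&(hsv[...,1]>140)&(hsv[...,2]>40)
k,L,S,c=cv2.connectedComponentsWithStats(m.astype(np.uint8))
for i in range(1,k):
    if S[i,4]>60: q=P[(L==i)&(d>0)]; print(S[i],c[i],np.median(q,0),q.min(0),q.max(0))
E
```

```text
time_s: 1.35
ee_pos: [490.8, 127.5, 230.7]
orientation: [0.054, 0.999, -0.0, -0.0]
force: [-0.9, -0.3, -0.7]
opening: 60.0
finger_force: 0.0
[489.59377974 128.98044378 230.68389356] [[-0.994  0.106 -0.001]
 [ 0.106  0.994  0.   ]
 [ 0.001 -0.    -1.   ]]
[237 191  35  36 975] [253.92717949 208.41025641] [483.70401859 127.21523407 184.59726657] [474.46342929 117.07911922   8.26208786] [531.26367598 137.35738765 189.9048628 ]
```

View pics/w1.png

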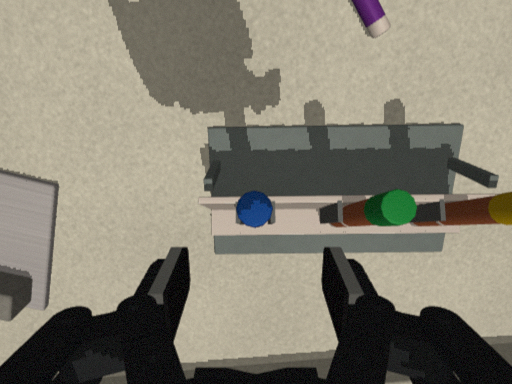

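The wrist view shows the blue cap at (254,208), between the open fingers and in line with them. Its y range centres on about 127.2 and its top is at z of about 184.6, both as expected. I'll go down and close.

```bash
python3 -m crank '[[60,[0,-0.5,30],0],[60,[0,-0.5,60],0],[60,[0,-0.5,81],0],[60,[0,-0.5,81],0],[15,[0,-0.5,81],0]]' 60 && python3 -m crank '[[15,[0,0,0],0],[15,[0,0,0],0],[15,[0,0,0],0],[15,[0,0,0],0]]' 60
```

```text
time_s: 2.02
ee_pos: [489.4, 130.6, 151.2]
orientation: [0.051, 0.999, 0.0, 0.001]
force: [0.4, 1.1, -0.0]
opening: 43.0
finger_force: 0.0
time_s: 2.52
ee_pos: [489.6, 129.6, 151.5]
orientation: [0.052, 0.999, 0.0, 0.001]
force: [-1.6, -0.7, 6.0]
opening: 20.2
finger_force: 58.7
```

```bash
python3 -m crank '[[10,[4,0,-9],0],[10,[13,0,-27],0],[10,[25,0,-54],0],[10,[37,0,-79],0],[10,[51,0,-109],0]]' 60 ; python3 -m crank '[[10,[0,0,0],0],[10,[0,0,0],0]]'; python3 - <<'E'
from h import *
im,d,T,K=snap('scene','scene2');cv2.imwrite('pics/s2c.png',cv2.resize(im[100:330,150:400,::-1],None,fx=2.4,fy=2.4))
snap('wrist','w2')
E
```

```text
time_s: 3.15
ee_pos: [437.4, 135.0, 260.1]
orientation: [0.051, 0.999, 0.0, -0.001]
force: [1.0, 0.6, -0.4]
opening: 20.5
finger_force: 58.7
time_s: 3.4
ee_pos: [438.1, 134.9, 258.6]
orientation: [0.051, 0.999, -0.0, -0.0]
force: [-0.6, 0.1, -0.5]
opening: 20.5
finger_force: 58.7
```

View pics/s2c.png

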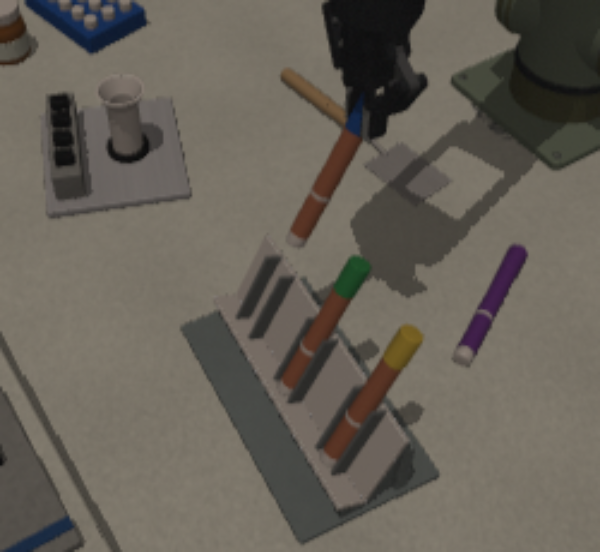

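The blue cartridge is out of the rack and still leaning, foot at crop (295,241). Green and yellow are in place. Next I'll measure its lean and foot position in the grip.

```bash
cat > lean.py <<'E'
from h import *
import sys
from scipy.spatial.transform import Rotation as R
def lean(f,s):
    im,d,T,K=load(f);P=pts(d,T,K);hsv=cv2.cvtColor(im,cv2.COLOR_RGB2HSV)
    M=R.from_quat(s['orientation']).as_matrix();g=s['ee_pos']-19*M[:,2]
    m=((hsv[...,0]<=14)|(hsv[...,0]>174))&(hsv[...,1]>110)&(d>0)&(np.linalg.norm(P-(g-[0,0,75]),axis=-1)<85)&(P[...,2]>g[2]-145)
    q=P[m];c=np.median(q,0);a=np.linalg.svd(q-q.mean(0),full_matrices=False)[2][0];a*=np.sign(a[2])
    view=c-T[:3,3];view/=np.linalg.norm(view);n=view-a*(view@a);n/=np.linalg.norm(n);c=q.mean(0)+n*8
    at=M.T@a
    print('n',m.sum(),'axis tool',at.round(3),'lean deg',np.degrees(np.arccos(a[2])).round(1),'ctr-rel-grip(tool)',(M.T@(c-g)).round(1))
    foot=c+a*0; t=(g-c)@a; print('axis pt at grip, off (tool)',(M.T@(c+a*t-g)).round(1),'foot est world (152.5 from grip)',(c+a*(t-152.5)).round(1))
E
python3 - <<'E'
from lean import *
s=sensors.observe();print(s['ee_pos']);lean('scene2',s)
M=R.from_quat(s['orientation']).as_matrix()
print(M.T@(np.array([529,-202,0])-s['ee_pos']))
E
```

```text
[438.09378136 134.77789759 258.05929058]
n 374 axis tool [ 0.429  0.007 -0.903] lean deg 25.3 ctr-rel-grip(tool) [-32.6   1.2  69.9]
axis pt at grip, off (tool) [0.5 1.7 0.2] foot est world (152.5 from grip) [502.5 128.7 138.9]
[-125.62366464 -325.45445222  258.02322522]
```

```bash
python3 -m crank '[[10,[-6,-25,0],0],[10,[-14,-70,0],0],[10,[-22,-115,0],0],[10,[-30,-160,0],0],[10,[-36,-200,0],0]]' 60 && python3 -m crank '[[10,[-10,-40,0],0],[10,[-16,-80,0],0],[10,[-20,-110,0],0],[10,[-24,-126,0],0],[10,[-24,-126,0],0]]'; python3 - <<'E'
from lean import *
snap('scene','scene3');s=sensors.observe();print(s['ee_pos']);lean('scene3',s)
im,d,T,K=snap('top','top3');cv2.imwrite('pics/s3c.png',np.hstack([cv2.resize(load('scene3')[0][60:230,130:290,::-1],(400,425)),cv2.resize(im[110:260,300:440,::-1],(397,425))]))
E
```

```text
time_s: 4.12
ee_pos: [453.6, -69.4, 258.1]
orientation: [0.052, 0.999, 0.0, -0.001]
force: [0.1, 0.4, -0.7]
opening: 20.7
finger_force: 58.8
time_s: 4.75
ee_pos: [464.8, -195.9, 258.4]
orientation: [0.052, 0.999, 0.001, -0.001]
force: [0.1, 0.1, -0.9]
opening: 20.5
finger_force: 58.9
[ 464.63609577 -195.0668756   258.61000685]
n 266 axis tool [ 0.425  0.01  -0.905] lean deg 25.1 ctr-rel-grip(tool) [-32.9   0.   71.5]
axis pt at grip, off (tool) [0.6 0.8 0.3] foot est world (152.5 from grip) [ 528.3 -202.2  139.2]
```

View pics/s3c.png

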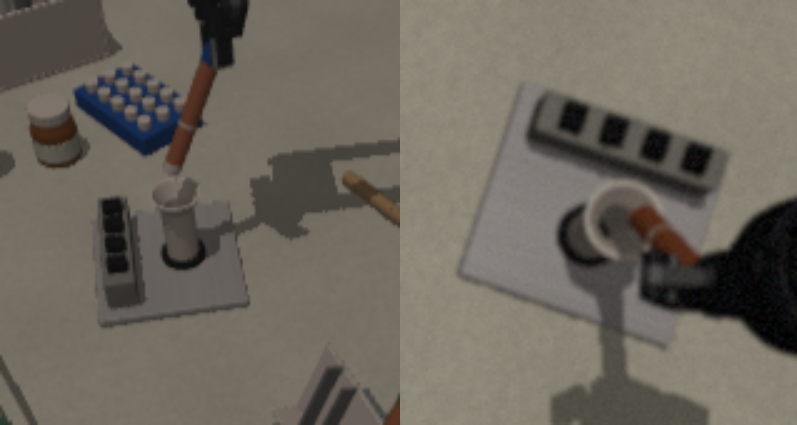

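The foot is centred over the mouth (estimated 528,-202; mouth 529,-202) and the lean is 25.1°. The scene half shows it just above the funnel. I'll lower the leaning foot in gently.

```bash
python3 -m crank '[[10,[0,0,12],0],[10,[0,0,24],0],[10,[0,0,36],0],[10,[0,0,44],0],[10,[0,0,50],0]]' 60 && python3 -m crank '[[10,[0,0,0],0],[10,[0,0,0],0]]' 25; python3 - <<'E'
from lean import *
snap('scene','scene4');s=sensors.observe();print(s['ee_pos'],s['force']);lean('scene4',s)
E
```

```text
time_s: 5.48
ee_pos: [464.7, -195.4, 208.6]
orientation: [0.051, 0.999, 0.0, -0.0]
force: [0.0, -0.5, -0.3]
opening: 20.7
finger_force: 58.9
time_s: 5.72
ee_pos: [465.0, -195.6, 209.6]
orientation: [0.051, 0.999, -0.0, 0.0]
force: [0.2, 0.1, -1.0]
opening: 20.4
finger_force: 58.9
[ 465.00896249 -195.62747409  209.67745066] [-0.22672062 -0.32472588 -0.17255903]
n 251 axis tool [ 0.423  0.01  -0.906] lean deg 25.1 ctr-rel-grip(tool) [-32.8   0.8  72.3]
axis pt at grip, off (tool) [0.7 1.6 0.3] foot est world (152.5 from grip) [ 528.5 -202.2   90.2]
```

```bash
python3 -m crank '[[8,[-2,0,2],0],[8,[-4,0,4],0],[8,[-6,0,4],0],[8,[-8,0,4],0],[8,[-10,0,4],0]]' 25; python3 - <<'E'
from lean import *
snap('scene','scene5');s=sensors.observe();print(s['ee_pos'],s['force']);lean('scene5',s)
E
```

```text
time_s: 6.4
ee_pos: [472.4, -196.3, 205.9]
orientation: [0.051, 0.999, 0.0, -0.003]
force: [-8.8, 1.0, 11.5]
opening: 20.3
finger_force: 59.8
[ 472.51192023 -196.27543747  205.9565518 ] [-8.17294081  0.64764338  7.99041782]
n 246 axis tool [ 0.406  0.009 -0.914] lean deg 23.6 ctr-rel-grip(tool) [-32.    0.7  73.2]
axis pt at grip, off (tool) [0.4 1.4 0.2] foot est world (152.5 from grip) [ 533.  -202.5   85. ]
```

```bash
python3 -m crank '[[8,[-4,0,0],0],[8,[-8,0,0],0],[8,[-12,0,-1],0],[8,[-16,0,-1],0],[8,[-20,0,-2],0]]' 20; python3 - <<'E'
from lean import *
snap('scene','scene6');s=sensors.observe();print(s['ee_pos'],s['force']);lean('scene6',s)
E
```

```text
time_s: 7.08
ee_pos: [493.6, -198.5, 206.7]
orientation: [0.051, 0.999, 0.0, -0.002]
force: [-6.1, -0.1, 2.5]
opening: 20.6
finger_force: 60.6
[ 494.84803532 -198.66906418  206.87130882] [-1.26337458 -0.84316135  0.90946013]
n 222 axis tool [ 0.26   0.013 -0.966] lean deg 15.0 ctr-rel-grip(tool) [-17.8   1.2  75.8]
axis pt at grip, off (tool) [2.5 2.2 0.7] foot est world (152.5 from grip) [ 531.7 -202.3   77.9]
```

```bash
python3 -m crank '[[8,[-4,0,0],0],[8,[-8,0,0],0],[8,[-12,0,0],0],[8,[-16,0,0],0],[8,[-20,0,0],0]]' 20; python3 - <<'E'
from lean import *
snap('scene','scene7');s=sensors.observe();print(s['ee_pos'],s['force']);lean('scene7',s)
E
```

```text
time_s: 7.75
ee_pos: [514.8, -200.7, 207.2]
orientation: [0.051, 0.999, -0.0, -0.0]
force: [-5.3, -0.5, 2.9]
opening: 20.7
finger_force: 61.4
[ 515.58916628 -200.71104126  207.23091256] [-1.9521085  -0.79262404  1.15072559]
n 206 axis tool [ 0.131  0.006 -0.991] lean deg 7.6 ctr-rel-grip(tool) [-6.6  1.  76.9]
axis pt at grip, off (tool) [3.5 1.4 0.5] foot est world (152.5 from grip) [ 532.3 -201.9   74.6]
```

```bash
python3 -m crank '[[8,[-4,0,0],0],[8,[-8,0,0],0],[8,[-12,0,0],0],[8,[-16,0,0],0],[8,[-20,0,0],0]]' 20; python3 - <<'E'
from lean import *
snap('scene','scene8');s=sensors.observe();print(s['ee_pos'],s['force']);lean('scene8',s)
im,d,T,K=snap('top','top8');cv2.imwrite('pics/s8c.png',np.hstack([cv2.resize(load('scene8')[0][60:230,130:290,::-1],(400,425)),cv2.resize(im[110:260,300:440,::-1],(397,425))]))
E
```

```text
time_s: 8.43
ee_pos: [534.5, -202.7, 207.2]
orientation: [0.051, 0.999, -0.0, -0.0]
force: [-2.8, -1.0, 0.7]
opening: 20.4
finger_force: 62.3
[ 535.28828431 -202.81291344  207.20679087] [-3.26077903 -0.49563569  1.8829682 ]
n 194 axis tool [ 0.016  0.013 -1.   ] lean deg 1.2 ctr-rel-grip(tool) [ 4.6  1.1 77.4]
axis pt at grip, off (tool) [5.8 2.1 0.1] foot est world (152.5 from grip) [ 532.  -202.4   73.6]
```

View pics/s8c.png

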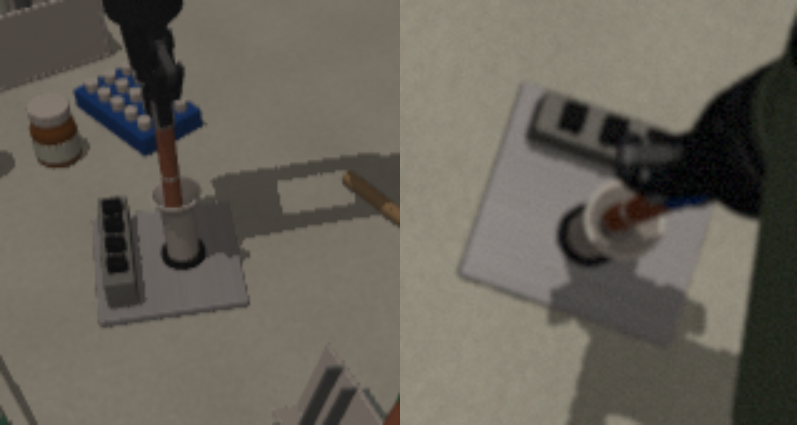

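The cartridge is now upright to about 1° and inside the funnel (scene half, 170,180). I'll lower it along the bore.

```bash
python3 -m crank '[[8,[1,0,6],0],[8,[2,0,15],0],[8,[2,0,25],0],[8,[2,0,34],0],[8,[2,0,42],0]]' 20; python3 -m crank '[[8,[0,0,2],0],[8,[0,0,5],0],[8,[0,0,7],0],[8,[0,0,7],0]]'; python3 - <<'E'
from lean import *
snap('scene','scene9');s=sensors.observe();print(s['ee_pos'],s['force'],s['finger_force'])
E
```

```text
time_s: 9.15
ee_pos: [532.6, -202.3, 164.5]
orientation: [0.051, 0.999, 0.0, 0.0]
force: [0.5, -0.1, -1.7]
opening: 20.8
finger_force: 62.2
time_s: 9.65
ee_pos: [532.4, -202.5, 158.3]
orientation: [0.051, 0.999, 0.0, 0.0]
force: [0.2, -0.1, -1.3]
opening: 20.6
finger_force: 62.2
[ 532.46865502 -202.48285357  158.39035609] [ 0.03852328  0.26018125 -1.00012945] 62.17829704284668
```

```bash
python3 -m crank '[[8,[0,0,1],0],[8,[0,0,2],0],[8,[0,0,3],0],[8,[0,0,4],0],[8,[0,0,4],0]]';python3 -m crank '[[8,[0,0,1],0],[8,[0,0,2],0],[8,[0,0,2],0]]'
```

```text
time_s: 10.32
ee_pos: [532.3, -202.4, 154.2]
orientation: [0.051, 0.999, 0.0, -0.0]
force: [0.5, 0.3, -1.2]
opening: 20.9
finger_force: 62.2
time_s: 10.7
ee_pos: [532.8, -202.6, 153.4]
orientation: [0.051, 0.999, -0.0, 0.001]
force: [-0.1, 0.4, 4.2]
opening: 20.4
finger_force: 62.9
```

```bash
python3 -m crank '[[8,[0,0,0.5],0],[8,[0,0,1],0],[8,[0,0,1],0]]'; python3 - <<'E'
from lean import *
im,d,T,K=snap('scene','scene10');s=sensors.observe();print(s['ee_pos'],s['force']);lean('scene10',s)
E
```

```text
time_s: 11.08
ee_pos: [533.1, -202.7, 153.3]
orientation: [0.051, 0.999, -0.0, 0.001]
force: [-2.5, 0.7, 10.9]
opening: 20.5
finger_force: 63.3
[ 533.12865776 -202.68491654  153.35844889] [-0.99144867  0.98530675  9.28289857]
n 92 axis tool [ 0.031  0.022 -0.999] lean deg 2.4 ctr-rel-grip(tool) [ 4.1  1.2 52.9]
axis pt at grip, off (tool) [5.7 2.4 0.2] foot est world (152.5 from grip) [ 532.4 -203.7   19.7]
```

It's firmly on the floor: foot estimate z 19.7 (expected 19), with 9 N of upward force. I'll ease off, release and rise.

```bash
python3 -m crank '[[8,[0,0,-1.5],0],[24,[0,0,-1.5],0],[34,[0,0,-1.5],0],[50,[0,0,-1.5],0],[50,[0,0,-1.5],0]]'; python3 -m crank '[[50,[0,0,-8],0],[50,[0,0,-25],0],[50,[0,0,-50],0],[50,[0,0,-80],0],[50,[0,0,-110],0]]'; python3 -m crank '[[50,[40,0,0],0],[50,[90,0,0],0],[50,[140,0,0],0],[50,[140,0,0],0]]'; python3 - <<'E'
from lean import *
for f in('scene','top'):
    im,d,T,K=snap(f,f+'11');P=pts(d,T,K);hsv=cv2.cvtColor(im,cv2.COLOR_RGB2HSV)
    m=(hsv[...,0]>=100)&(hsv[...,0]<=125)&(hsv[...,1]>140)&(d>0)&(np.hypot(P[...,0]-529,P[...,1]+202)<40)
    q=P[m];print(f,m.sum(),q.max(0),np.median(q[q[:,2]>q[:,2].max()-6],0))
    c=P[(hsv[...,0]<=14)&(hsv[...,1]>140)&(d>0)&(np.hypot(P[...,0]-529,P[...,1]+202)<40)&(P[...,2]>105)];print(len(c),np.median(c,0) if len(c) else 0)
cv2.imwrite('pics/s11c.png',np.hstack([cv2.resize(load('scene11')[0][60:330,130:340,::-1],(400,514)),cv2.resize(load('top11')[0][110:260,300:440,::-1],(397,514))]))
E
```

```text
time_s: 11.75
ee_pos: [532.3, -202.4, 152.6]
orientation: [0.051, 0.999, 0.0, -0.0]
force: [0.2, -0.2, 0.1]
opening: 50.1
finger_force: 0.0
time_s: 12.38
ee_pos: [532.4, -202.5, 264.3]
orientation: [0.051, 0.999, -0.0, 0.0]
force: [0.8, -0.7, -0.5]
opening: 50.1
finger_force: 0.0
time_s: 12.88
ee_pos: [390.3, -187.5, 263.6]
orientation: [0.052, 0.999, -0.0, 0.0]
force: [0.5, -0.8, 1.2]
opening: 49.8
finger_force: 0.0
scene 104 [ 542.17378574 -188.96457041  190.49082979] [ 531.57986962 -198.28834808  188.4331951 ]
72 [ 534.87498046 -192.36495567  128.48530682]
top 125 [ 542.50931234 -191.39840754  193.16686555] [ 534.25121993 -201.39766596  189.49892566]
58 [ 529.32450139 -193.59488054  128.77553275]
```

View pics/s11c.png

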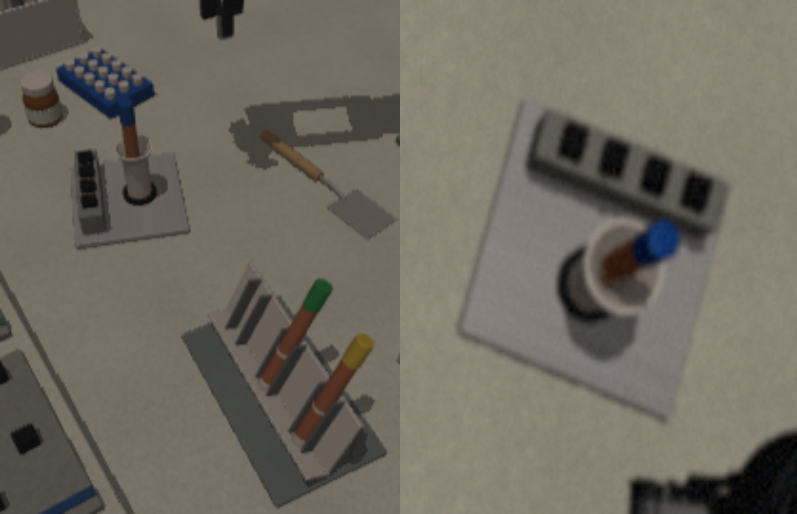

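The cap top is at z of about 189 (107 + 82), so the cartridge stands upright and fully home. Green and yellow are still in the rack, and the gripper is clear.

```bash
python3 -c "from bench import workorder; print(workorder.finish_job())"
```

```text
the job is handed in; nothing more can be done
None
```

The blue cartridge is upright and fully home in the well and released (foot let in leaning about 25°, then straightened and lowered); green and yellow are still in the rack, and the job was handed in at about 13 s.

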